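Find the heaviest tin on the slide carrier

TASK

Push the carrier with the three closed tins along its rail by the black upright handle, towards the robot's left, until its spring plunger clicks into the stop notch, so that it stands firm. Then heft the tins one at a time, starting with the one next to the handle and working along: lift each clear of its nest and set it back upright in the same nest before taking the next. Finish while holding the heaviest one (by feel; they look alike) in the gripper, upright and about 10 cm above its nest, with the other two back in their nests, the carrier still at the stop and everything else on the table left alone.

Things in the scene. Friction and masses are not known exactly. Their poses are not given: they have to be found in the camera images.
- rail: Fixed straight slide rail on a grey base plate 110 x 560 x 12 mm lying on the table, dark end blocks 42 mm high at both ends. Origin: middle of the underside. Its y axis runs along the rail in the direction in which the carrier has to go (to the robot's left); x across it, away from the robot. A fixed bench tester 174 mm high stands close behind (front at x = 0.65).
- stop (a point): Place of the carrier's origin when the plunger sits in the stop notch (fixed on the rail, 80 mm along +y from the rail's middle, 36 mm above the table). The carrier starts 100 to 170 mm short of it; beyond it the carrier can run on about 38 mm to the end block.
- carrier: Carrier on the rail: aluminium plate 100 x 290 mm, top face 10 mm above its origin, three nests in a row. Origin: mid-plate, at nest floor height. It only slides along the rail (y = way to go), 0.9 kg, about 2 N friction, stays where left; riding into or out of the notch takes about 8 to 10 N more; within 4 mm of the notch it centres itself.
- handle (a point): Top centre of the carrier's upright black handle, a bar 18 mm thick across the rail, 24 mm wide along it, rising 66 mm above its foot at the carrier's right-hand (-y) end; 125 mm from the carrier's middle, 65 mm from the axis of tin 1, 81 mm above the carrier's origin, 5 mm lower than the tins' lids.
- tin_1: Closed round tin, plain steel with a flat aluminium lid; 55 mm diameter (57 mm over the lid's rim), 86 mm tall, under 0.7 kg; stands in nest 1, next to the handle. Origin: centre of its underside, z up. The three tins look alike; their contents, and so their weights, differ, and which is heaviest changes every time.
- tin_2: Closed round tin, plain steel with a flat aluminium lid; 55 mm diameter (57 mm over the lid's rim), 86 mm tall, under 0.7 kg; stands in nest 2, the middle one. Origin: centre of its underside, z up.
- tin_3: Closed round tin, plain steel with a flat aluminium lid; 55 mm diameter (57 mm over the lid's rim), 86 mm tall, under 0.7 kg; stands in nest 3, farthest from the handle. Origin: centre of its underside, z up.
- nest_1 (a point): Centre of the floor of nest 1 in the carrier, -60 mm along y from the carrier's origin: a square pocket 64 x 64 mm, 10 mm deep, in which tin 1 stands with 4 mm to spare all round.
- nest_2 (a point): Centre of the floor of nest 2 in the carrier, +20 mm along y from the carrier's origin: a square pocket 64 x 64 mm, 10 mm deep, in which tin 2 stands with 4 mm to spare all round.
- nest_3 (a point): Centre of the floor of nest 3 in the carrier, +100 mm along y from the carrier's origin: a square pocket 64 x 64 mm, 10 mm deep, in which tin 3 stands with 4 mm to spare all round.
- side_cutters: Bystander: flush side cutters with blue grips, 58 x 136 x 17 mm, lying in front of the rail. Leave it where it is.
- tape_amber: Bystander: roll of amber tape lying flat, 68 mm across, 26 mm high, in front of the rail. Leave it where it is.
- flux_tin: Bystander: small white tin with a blue-grey lid, 28 mm across and 28 mm high, in front of the rail (not one of the three tins). Leave it where it is.
- tweezers: Bystander: steel tweezers lying flat, 13 x 116 x 8 mm, just behind the rail. Leave it where it is.
- solder_reel: Bystander: reel of solder wire, 58 mm across and 36 mm high, at the back left. Leave it where it is.
Things that resemble listed ones, but are neither listed nor needed, are in the scene too. What is shaped like the tin_1 but green or purple is not meant.

How it is judged:
By the outcome, as a careful person would: the job done as asked, in the order asked, and still so for the second after the job is handed in, while the arm keeps its last pose, push and grip.
It also fails if it takes over 67 s, if anything falls off the work surface, if the arm or the gripper's body presses on something with over 40 N, if the wrist force passes 120 N, or if a joint passes its speed limit or range.

ROBOT

A 7-joint arm with a two-finger parallel gripper is mounted at the origin on a cart in front of the work surface, level with it; the furniture and walls round the work are solid. World frame = base frame: x ahead of the robot, y to its left, z up, the work surface at z = 0. Lengths are in m, angles in rad, forces in N, time in s.
With the tool pointing down it reaches from about 0.4 to 0.85 m from the base axis. Payload 4.5 kg.
Tool frame: the origin (TCP) lies at the very end of the fingers, on their centre line; the grasp point (between the pads) lies 19 mm behind it (grip_point_offset is the distance from the TCP to the grasp point, in m); z points along the fingers, y is the line along which they close (so a half turn about z gives the same grasp; the last joint's range is limited). The gripper opens to 88 mm and grips with 3 to 60 N. Pads are 18 mm wide; open, the fingers measure 123 mm over their backs; the gripper's body (75 mm by 187 mm) begins 45 mm behind the grasp point.
Start: joints at [-1.169, 0.689, -0.195, 1.565, 0.157, 0.902, -0.215], TCP at [0.225, 0.583, 0.239] pointing down, gripper open.
Joint ranges: [-3.01, 3.01], [-0.46, 2.08], [-1.47, 1.51], [0.13, 2.56], [-1, 4.14], [0.04, 2.09], [-2.66, 2.66]. Speed limits (rad/s): [2.57, 2.57, 3.14, 3.14, 3.14, 3.14, 3.14].

INTERFACE

Orientations are given as a unit quaternion [x, y, z, w].
In Python, from plant import get_state, snapshot, camera_params, finish_job, grip_point_offset gives the robot as it stands.
- The arm moves only by the shell command python3 -m handwheel 'ROWS' [FORCE]. ROWS is a JSON object whose key "ticks" holds a list of rows, 1 to 10 of them, each of 7 numbers: the opening from 0.0 (shut) to 1.0 (fully open), then dx, dy, dz in a scale on which 1.0 is 1 m, then a rotation vector rx, ry, rz in normalised numbers (1 is pi rad); each row is the pose to reach, as a shift and turn from the pose commanded when the command began, along the tool's axes at that moment; what a row does not reach only later rows make up. A row lasts 1/10 s, in which the tool goes at most 0.05 m and 0.15 rad, less where a joint would pass 70% of its speed; a pose out of reach is approached as far as the arm can. The fingers move at their own pace and stop on an object; FORCE is the grip in N (left out, the last holds). Time passes only in rows, so rows that do not move let the fingers close. It prints the time, the measured TCP pose, the force, the opening and the grip force at its end. Shift and turn numbers lie between -1 and 1, and a call with a number outside is refused. Input that does not fit is refused with a message, and nothing moves.
- get_state(): the state, without advancing time (a new reading comes with each control period).
- snapshot(name): name is "scene" or "top" or "wrist"; returns (picture, depth): 400x640x3 uint8, red, green, blue; 400x640 float32, m along the optical axis (not along the pixel's ray), 0 where there is no reading.
- camera_params(name): a dict with "fx", "fy", "cx", "cy" (pixels), "k1" (the pictures are not rectified: a ray, as slopes to the right and down, at radius r is drawn at 1 + k1 r^2 times it, then the intrinsics apply), "rvec" (rotation vector, rad) and "tvec" (3), from world to camera coordinates, as OpenCV has them. Camera axes: x right, y down, z forward; pixel columns grow to the right and rows downward; lengths in m; the calibration is good to about 2 mm. A picture is of the moment at which its call begins: read the wrist's pose just before it. camera_params takes no time and is no camera call; for the wrist camera it gives the pose at the moment of the call.
- finish_job(): hands the job in; it is judged then, once.
The state is a dict: "clock": time; "q": joint angles; "qd": joint speeds; "joint_torque": joint torques, N m; "tool_pos": TCP position; "eef_rot": TCP orientation; "contact_force": force on the tool from outside, world axes, zero at the start; "moment": the same for the moment, N m; "opening": opening from 0.0 (shut) to 1.0 (fully open); "finger_force": force on a finger pad.
Only numpy, scipy, OpenCV 4.12 (cv2) and the standard library are available. Lean on these libraries where they do the work, as an engineer would, in place of code of your own. Each camera call takes 0.05 s, during which the arm holds its last target. There are 200 camera calls.

## Working session

There is one attempt and no reset: what is moved stays moved. The work goes in short steps, Python scripts to look and compute and a shell command to move; the robot and the scene stay as the last step left them, time stands still between calls to the robot, and variables do not carry over. Pictures are saved under pics/ and viewed, at most 10 in all, crops included, and the job is handed in when it is done.

```bash
mkdir -p pics; ls; cat > h.py <<'E'
import numpy as np, cv2
from plant import *
from scipy.spatial.transform import Rotation as R
def cloud(name):
    cp=camera_params(name); im,d=snapshot(name)
    v,u=np.mgrid[0:400,0:640].astype(float)
    K=np.array([[cp['fx'],0,cp['cx']],[0,cp['fy'],cp['cy']],[0,0,1]])
    p=cv2.undistortPoints(np.stack([u,v],-1).reshape(-1,1,2),K,np.array([cp['k1'],0,0,0.])).reshape(400,640,2)
    c=np.dstack([p*d[...,None],d])
    M=R.from_rotvec(np.ravel(cp['rvec'])).as_matrix()
    w=(c-np.ravel(cp['tvec']))@M
    w[d==0]=np.nan
    return im,w
def tool(dw):  # world shift -> tool axes
    return R.from_quat(get_state()['eef_rot']).inv().apply(dw)
E
python3 - <<'E'
from h import *
s=get_state();print(s['tool_pos'],R.from_quat(s['eef_rot']).as_matrix().round(3),s['opening'],grip_point_offset, s['contact_force'])
for n in('top','scene'):
    im,w=cloud(n);np.savez(f'{n}.npz',im=im,w=w);cv2.imwrite(f'pics/{n}.png',im[...,::-1])
E
```

```text
pics
[0.22455703 0.58258204 0.23791311] [[-0.933  0.359 -0.001]
 [ 0.359  0.933 -0.002]
 [-0.    -0.002 -1.   ]] 1.0021344372614516 0.0187 [-0.06818341 -0.3287848   0.14849917]
```

View pics/top.png

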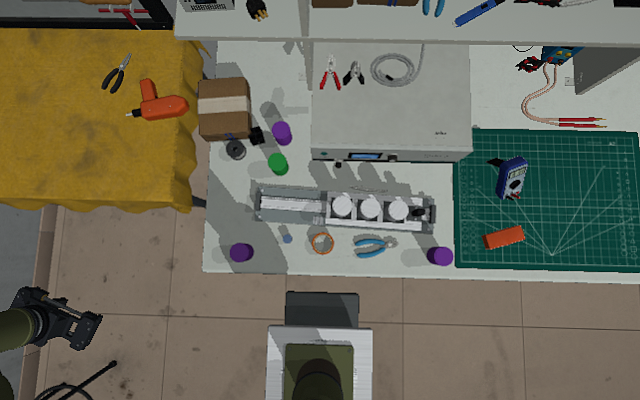

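View pics/scene.png

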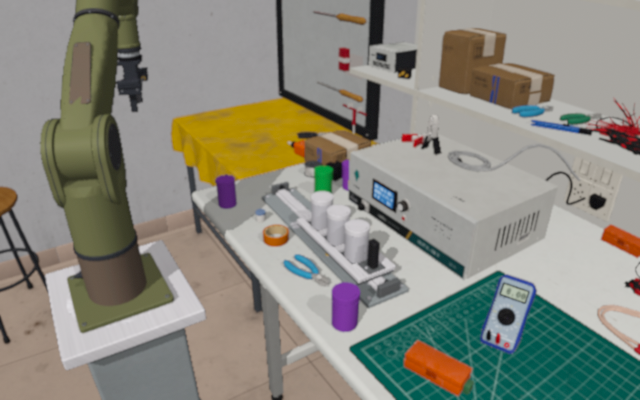

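The top view shows the three steel tins at (398,210), (370,207) and (341,206), counting from the handle, and the black handle at about (420,212). Look-alikes are the purple cans at (281,132), (241,252) and (440,256) and the green can at (277,163). They are coloured and off the rail, so I reject them. Next I measure and check a close crop.

```bash
python3 - <<'E'
from h import *
f=np.load('top.npz');im,w=f['im'],f['w']
m=np.zeros((400,640),np.uint8);box=(slice(180,240),slice(250,445))
m[box]=((w[box][...,2]>.110)&(w[box][...,2]<.135)).astype(np.uint8)
n,l,st,c=cv2.connectedComponentsWithStats(m)
for i in range(1,n):
    if st[i,4]>5:
        p=w[l==i];print(c[i].round(1),st[i,4],np.nanmean(p,0).round(4),np.nanmin(p,0).round(3),np.nanmax(p,0).round(3))
# rail line from base/endblocks
b=w[180:240,250:445].reshape(-1,3);q=b[(b[:,2]>.035)&(b[:,2]<.055)]
print(len(q),q.min(0),q.max(0))
cv2.imwrite('pics/crop.png',cv2.resize(im[175:270,230:450],None,fx=3.6,fy=3.6,interpolation=cv2.INTER_CUBIC)[...,::-1])
for uv in [(260,190),(258,215),(433,205),(430,228),(290,196),(290,216),(420,207),(420,212),(420,216),(422,212)]: print(uv,w[uv[1],uv[0]].round(4))
E
```

```text
[342.2 205.6] 316 [ 0.5106 -0.0571  0.1217] [ 0.483 -0.085  0.112] [ 0.539 -0.031  0.126]
[370.4 207.9] 310 [ 0.5057 -0.137   0.1218] [ 0.479 -0.165  0.116] [ 0.534 -0.11   0.127]
[398.2 210. ] 323 [ 0.5018 -0.2155  0.1216] [ 0.474 -0.244  0.112] [ 0.531 -0.188  0.128]
[420.1 211.7] 54 [ 0.4989 -0.2785  0.116 ] [ 0.49  -0.29   0.112] [ 0.507 -0.268  0.121]
2080 [ 0.44988226 -0.34436928  0.03501119] [0.56094513 0.20761601 0.05483845]
(260, 190) [0.5663 0.2001 0.0097]
(258, 215) [0.4864 0.2024 0.0106]
(433, 205) [ 0.5278 -0.3373  0.0416]
(430, 228) [ 0.4591 -0.3354  0.0131]
(290, 196) [0.5491 0.1036 0.0114]
(290, 216) [0.4856 0.1011 0.0133]
(420, 207) [ 0.5197 -0.2953  0.0513]
(420, 212) [ 0.498  -0.278   0.1172]
(420, 216) [ 0.4923 -0.2946  0.0526]
(422, 212) [ 0.4984 -0.2843  0.1149]
```

View pics/crop.png

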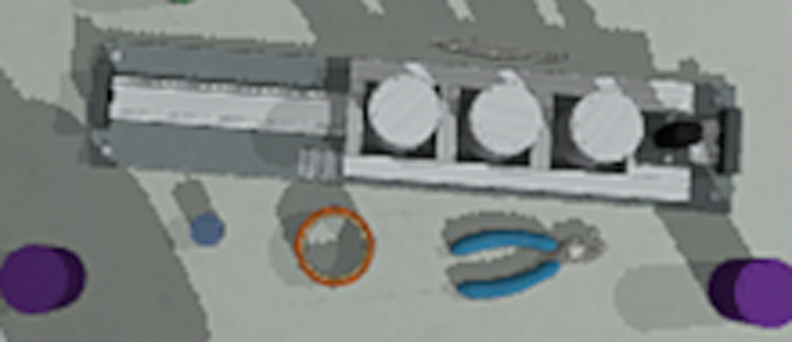

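The crop confirms it: three plain steel tins in the carrier nests, the black handle at the right-hand end, and only the coloured cans lying outside. The rail is yawed about 3.2° and the stop is about 0.168 m away. First I swing over in an arc and turn the tool so that it closes across the rail.

The rows are not in the units I measure in: turns go in shares of pi rad. I convert before sending: 1.26 rad is 0.4011.

```bash
python3 -m handwheel '{"ticks":[[1,-0.33,-0.23,0,0,0,0.4011],[1,-0.33,-0.23,0,0,0,0.4011],[1,-0.33,-0.23,0,0,0,0.4011],[1,-0.33,-0.23,0,0,0,0.4011],[1,-0.33,-0.23,0,0,0,0.4011],[1,-0.33,-0.23,0,0,0,0.4011],[1,-0.33,-0.23,0,0,0,0.4011],[1,-0.33,-0.23,0,0,0,0.4011],[1,-0.33,-0.23,0,0,0,0.4011],[1,-0.33,-0.23,0,0,0,0.4011]]}' 20
python3 -c "
from h import *
s=get_state();print(s['q'],R.from_quat(s['eef_rot']).as_matrix().round(3),tool(np.array([.4985,-.279,.2])-s['tool_pos']))"
```

```text
clock: 1.1
tool_pos: [0.4507, 0.2482, 0.2385]
eef_rot: [0.728, 0.685, -0.0, 0.0]
contact_force: [-1.0, 0.7, 0.2]
opening: 0.999
finger_force: 0.0
[-0.67285086  0.54789168  0.12539914  1.90554737 -0.10081981  0.69469246
 -0.5490032 ] [[ 0.061  0.998 -0.   ]
 [ 0.998 -0.061 -0.001]
 [-0.001 -0.    -1.   ]] [-0.52326932  0.07983192  0.03899781]
```

```bash
python3 -m handwheel '{"ticks":[[1,-0.05,0.03,0,0,0,0],[1,-0.1,0.06,0,0,0,0],[1,-0.5,0.08,0,0,0,0],[1,-0.5,0.08,0,0,0,0],[1,-0.5,0.08,0,0,0,0],[1,-0.5,0.08,0,0,0,0],[1,-0.5,0.08,0,0,0,0],[1,-0.5,0.08,0,0,0,0],[1,-0.5,0.08,0,0,0,0],[1,-0.5,0.08,0,0,0,0]]}'
python3 - <<'E'
from h import *
s=get_state();print(s['q'],s['tool_pos'],tool(np.array([.4985,-.279,.09])-s['tool_pos']))
im,w=cloud('wrist');np.savez('wr.npz',im=im,w=w)
cv2.imwrite('pics/wrist1.png',im[...,::-1])
z=w[...,2]
m=((z>.105)&(z<.135)).astype(np.uint8)
n,l,st,c=cv2.connectedComponentsWithStats(m)
for i in range(1,n):
    if st[i,4]>200:
        p=w[l==i];print(c[i].round(1),st[i,4],np.median(p,0).round(4),np.percentile(p,2,0).round(4),np.percentile(p,98,0).round(4))
E
```

```text
clock: 2.1
tool_pos: [0.5017, -0.2384, 0.2385]
eef_rot: [0.725, 0.689, 0.001, -0.001]
contact_force: [0.5, -0.0, -0.2]
opening: 1.002
finger_force: 0.0
[ 0.33268375  0.59516544  0.04737598  1.78586143 -0.04074412  0.76187408
  0.34975084] [ 0.50171952 -0.23837935  0.2385063 ] [-0.04097086 -0.00113802  0.14844062]
[323.8   5.7] 557 [ 0.5124 -0.08    0.1202] [ 0.4943 -0.0833  0.1052] [ 0.5304 -0.0756  0.1228]
[495.2 135.5] 6198 [ 0.6616 -0.1893  0.1229] [ 0.6468 -0.3434  0.1058] [ 0.6653 -0.0886  0.1344]
[323.  79.] 3668 [ 0.509  -0.1345  0.1223] [ 0.4839 -0.1603  0.1201] [ 0.5338 -0.1099  0.124 ]
[323.2 169.6] 2816 [ 0.5053 -0.2125  0.1223] [ 0.4801 -0.239   0.1196] [ 0.5303 -0.1878  0.1239]
[323.4 230.5] 415 [ 0.5024 -0.2767  0.1167] [ 0.4937 -0.2894  0.1066] [ 0.5111 -0.2674  0.1184]
```

View pics/wrist1.png

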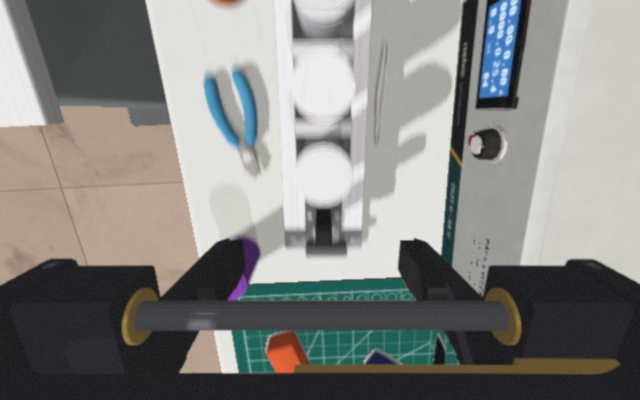

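The wrist view shows the handle at (323,230), centred between the fingers, with tin 1 at (323,170). I go down over the handle and close on it.

```bash
python3 -m handwheel '{"ticks":[[1,-0.04,0.002,0.01,0,0,0],[1,-0.04,0.002,0.05,0,0,0],[1,-0.04,0.002,0.1,0,0,0],[1,-0.04,0.002,0.14,0,0,0],[1,-0.04,0.002,0.156,0,0,0],[1,-0.04,0.002,0.156,0,0,0],[0,-0.04,0.002,0.156,0,0,0],[0,-0.04,0.002,0.156,0,0,0],[0,-0.04,0.002,0.156,0,0,0],[0,-0.04,0.002,0.156,0,0,0]]}' 25
python3 -m handwheel '{"ticks":[[0,0,0,0,0,0,0],[0,0,0,0,0,0,0],[0,0,0,0,0,0,0],[0,0,0,0,0,0,0]]}'
```

```text
clock: 3.15
tool_pos: [0.5016, -0.2788, 0.0838]
eef_rot: [0.727, 0.687, 0.0, 0.001]
contact_force: [0.2, 0.1, -0.0]
opening: 0.663
finger_force: 0.0
clock: 3.55
tool_pos: [0.5009, -0.2786, 0.0827]
eef_rot: [0.727, 0.687, 0.0, -0.0]
contact_force: [-0.3, 0.2, -1.0]
opening: 0.298
finger_force: 0.0
```

```bash
python3 -m handwheel '{"ticks":[[0,0,0,0,0,0,0],[0,0,0,0,0,0,0],[0,0,0,0,0,0,0]]}'
python3 -c "
from h import *
s=get_state();M=R.from_quat(s['eef_rot']).as_matrix();print(M.round(4),tool(.165*np.array([.0554,.9985,0])))"
```

```text
clock: 3.85
tool_pos: [0.5018, -0.2787, 0.0827]
eef_rot: [0.727, 0.687, 0.0, 0.001]
contact_force: [2.3, -0.8, -2.1]
opening: 0.202
finger_force: 25.0
[[ 5.630e-02  9.984e-01  1.600e-03]
 [ 9.984e-01 -5.630e-02 -4.000e-04]
 [-3.000e-04  1.600e-03 -1.000e+00]] [ 1.65005820e-01 -1.45935372e-04 -4.67495053e-05]
```

```bash
python3 -m handwheel '{"ticks":[[0,0.01,0,0,0,0,0],[0,0.025,0,0,0,0,0],[0,0.04,0,0,0,0,0],[0,0.055,0,0,0,0,0],[0,0.07,0,0,0,0,0],[0,0.085,0,0,0,0,0],[0,0.1,0,0,0,0,0],[0,0.115,0,0,0,0,0],[0,0.13,0,0,0,0,0],[0,0.14,0,0,0,0,0]]}'
python3 -m handwheel '{"ticks":[[0,0.004,0,0,0,0,0],[0,0.008,0,0,0,0,0],[0,0.012,0,0,0,0,0],[0,0.012,0,0,0,0,0]]}'
```

```text
clock: 4.85
tool_pos: [0.5088, -0.1365, 0.0827]
eef_rot: [0.726, 0.687, 0.0, -0.001]
contact_force: [2.0, -3.0, -2.6]
opening: 0.202
finger_force: 25.0
clock: 5.25
tool_pos: [0.5093, -0.1262, 0.0827]
eef_rot: [0.727, 0.687, 0.0, -0.001]
contact_force: [1.8, -0.4, -1.3]
opening: 0.2
finger_force: 25.0
```

```bash
for i in 1; do python3 -m handwheel '{"ticks":[[0,0.002,0,0,0,0,0],[0,0.004,0,0,0,0,0],[0,0.004,0,0,0,0,0]]}'; done
python3 -m handwheel '{"ticks":[[0,0.002,0,0,0,0,0],[0,0.003,0,0,0,0,0],[0,0.003,0,0,0,0,0]]}'
python3 -m handwheel '{"ticks":[[0,0.002,0,0,0,0,0],[0,0.003,0,0,0,0,0],[0,0.003,0,0,0,0,0]]}'
```

```text
clock: 5.55
tool_pos: [0.5094, -0.1234, 0.0827]
eef_rot: [0.727, 0.686, -0.0, -0.0]
contact_force: [0.3, -3.4, -1.4]
opening: 0.199
finger_force: 25.0
clock: 5.85
tool_pos: [0.5095, -0.1229, 0.0827]
eef_rot: [0.728, 0.686, -0.001, 0.001]
contact_force: [0.5, -9.1, -2.3]
opening: 0.205
finger_force: 25.0
clock: 6.15
tool_pos: [0.5095, -0.1226, 0.0827]
eef_rot: [0.729, 0.685, -0.002, 0.002]
contact_force: [0.4, -13.7, -5.1]
opening: 0.198
finger_force: 25.1
```

```bash
python3 -m handwheel '{"ticks":[[0,0.002,0,0,0,0,0],[0,0.002,0,0,0,0,0]]}'
python3 - <<'E'
from h import *
im,w=cloud('top')
for nm,ww in(('now',w),('start',np.load('top.npz')['w'])):
    b=ww[175:245,245:450].reshape(-1,3);d=np.array([.0554,.9985]);s=(b[:,:2]-[.5055,-.14])@d;t=(b[:,:2]-[.5055,-.14])@[.9985,-.0554]
    for lo,hi in((.038,.045),(.008,.016)):
        k=(b[:,2]>lo)&(b[:,2]<hi)&(abs(t)<.06);k2=k
        print(nm,lo,np.sort(s[k])[[0,2,5,10,-11,-6,-3,-1]].round(4))
E
```

```text
clock: 6.35
tool_pos: [0.5095, -0.1224, 0.0827]
eef_rot: [0.729, 0.684, -0.003, 0.003]
contact_force: [0.1, -17.2, -5.0]
opening: 0.198
finger_force: 25.0
now 0.038 [-0.2032 -0.2026 -0.2024 -0.201   0.3456  0.3466  0.3468  0.3475]
now 0.008 [-0.2052 -0.205  -0.2044 -0.2039  0.3475  0.349   0.3495  0.3506]
start 0.038 [-0.2032 -0.2025 -0.2019 -0.201   0.3452  0.3463  0.347   0.3476]
start 0.008 [-0.2051 -0.2049 -0.2043 -0.2039  0.3482  0.3492  0.3496  0.3504]
```

```bash
python3 - <<'E'
from h import *
s=get_state();print(s['contact_force'],s['moment'],s['tool_pos'],s['q'])
a,_=snapshot('scene');b,_=snapshot('wrist')
cv2.imwrite('pics/s2.png',np.vstack([cv2.resize(a[140:310,220:450],(690,510))[:,:,::-1]])) 
cv2.imwrite('pics/w2.png',b[...,::-1])
E
```

```text
[  0.89462268 -17.58906554  -4.46985146] [-3.4478442   0.09970835  0.2944889 ] [ 0.50949774 -0.12237545  0.08272937] [ 0.10142296  0.81474816  0.06824116  1.99971238 -0.12750208  0.3291998
  0.20505941]
```

View pics/s2.png

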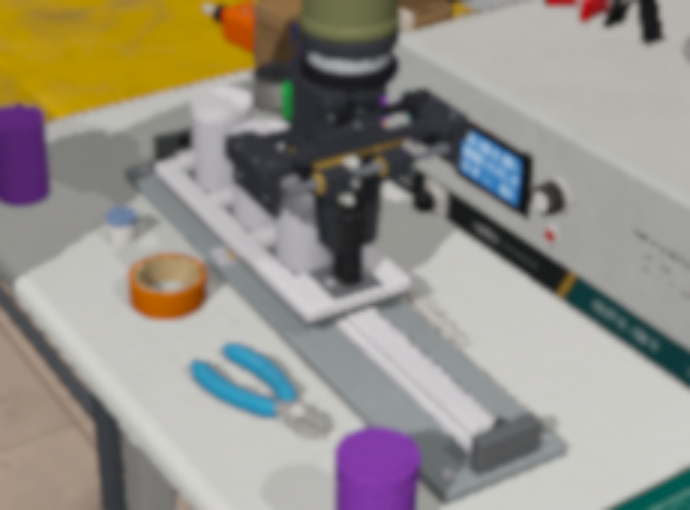

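View pics/w2.png

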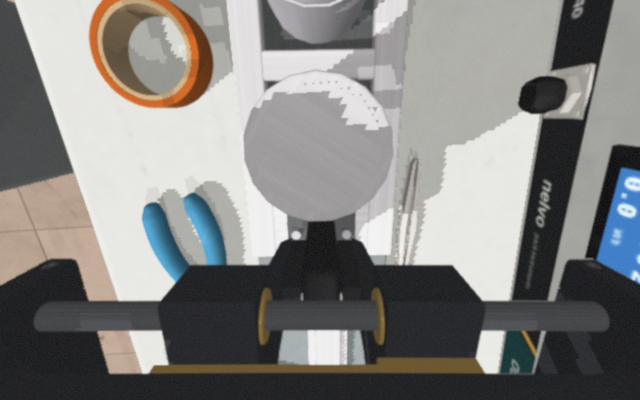

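Nothing is touching except the fingers on the handle. By my rail measurement the carrier is about 9 mm short of the stop, so this should be the ramp into the notch. I keep pushing in small steps.

```bash
python3 -m handwheel '{"ticks":[[0,0.0015,0,0,0,0,0],[0,0.003,0,0,0,0,0],[0,0.003,0,0,0,0,0]]}' 35
python3 -c "
from h import *
print(get_state()['moment'],get_state()['contact_force'])"
```

```text
clock: 6.8
tool_pos: [0.5098, -0.1163, 0.0827]
eef_rot: [0.729, 0.685, -0.002, 0.002]
contact_force: [0.7, -4.8, -2.9]
opening: 0.2
finger_force: 35.0
[-1.13070764 -0.06714335  0.30659098] [ 0.71941891 -4.76586551 -2.93218117]
```

```bash
python3 -m handwheel '{"ticks":[[0,0.001,0,0,0,0,0],[0,0.001,0,0,0,0,0]]}'
python3 -m handwheel '{"ticks":[[0,0.001,0,0,0,0,0],[0,0.001,0,0,0,0,0]]}'
```

```text
clock: 7.0
tool_pos: [0.5101, -0.1106, 0.0827]
eef_rot: [0.727, 0.687, -0.0, -0.0]
contact_force: [0.5, -3.7, -0.4]
opening: 0.202
finger_force: 35.0
clock: 7.2
tool_pos: [0.5101, -0.1103, 0.0827]
eef_rot: [0.727, 0.687, -0.0, -0.0]
contact_force: [0.5, -4.6, -1.8]
opening: 0.203
finger_force: 35.0
```

The carrier dropped into the notch and now resists moving on. I release the handle, rise and check.

```bash
python3 -m handwheel '{"ticks":[[1,0,0,0,0,0,0],[1,0,0,0,0,0,0],[1,0,0,0,0,0,0],[1,0,0,-0.03,0,0,0],[1,0,0,-0.08,0,0,0],[1,0,0,-0.13,0,0,0],[1,0,0,-0.13,0,0,0],[1,0,0,-0.13,0,0,0]]}'
cat > tins.py <<'E'
from h import *
s=get_state();print(s['clock'],s['tool_pos'],s['contact_force'])
for cam in('wrist','top'):
    im,w=cloud(cam);z=w[...,2]
    m=((z>.112)&(z<.13)&(w[...,0]>.45)&(w[...,0]<.56)).astype(np.uint8)
    if cam=='top': m[:180]=0;m[240:]=0
    n,l,st,c=cv2.connectedComponentsWithStats(m)
    for i in range(1,n):
        if st[i,4]>(200 if cam=='wrist' else 30):
            p=w[l==i];a,b=np.percentile(p,2,0),np.percentile(p,98,0);print(cam,c[i].round(),st[i,4],((a+b)/2).round(4),(b-a).round(3))
    if cam=='wrist':cv2.imwrite('pics/wx.png',im[...,::-1])
E
python3 tins.py
```

```text
clock: 8.0
tool_pos: [0.511, -0.1093, 0.2138]
eef_rot: [0.727, 0.687, 0.001, 0.001]
contact_force: [-0.9, 0.6, -0.7]
opening: 0.907
finger_force: 0.0
8.0 [ 0.51102984 -0.10927214  0.21383296] [-0.87816245  0.62767849 -0.67466014]
wrist [318.  28.] 4123 [0.5168 0.0249 0.1215] [0.052 0.038 0.005]
wrist [319. 129.] 3833 [ 0.5134 -0.0459  0.122 ] [0.05  0.05  0.004]
wrist [320. 203.] 473 [ 0.5109 -0.1105  0.1158] [0.017 0.022 0.005]
top [284. 201.] 313 [0.5193 0.1105 0.122 ] [0.051 0.05  0.009]
top [311. 204.] 309 [0.5138 0.0305 0.122 ] [0.051 0.049 0.009]
top [339. 206.] 315 [ 0.5098 -0.0481  0.1218] [0.051 0.051 0.008]
```

All three tins and the handle moved about 0.168 m together, and the resistance felt matches the notch. Now tin 1.

```bash
python3 -m handwheel '{"ticks":[[1,0.04,-0.002,0,0,0,0],[1,0.062,-0.002,0.02,0,0,0],[1,0.062,-0.002,0.06,0,0,0],[1,0.062,-0.002,0.1,0,0,0],[1,0.062,-0.002,0.13,0,0,0],[1,0.062,-0.002,0.146,0,0,0],[1,0.062,-0.002,0.146,0,0,0],[1,0.062,-0.002,0.146,0,0,0]]}' 30
python3 -m handwheel '{"ticks":[[0,0,0,0,0,0,0],[0,0,0,0,0,0,0],[0,0,0,0,0,0,0],[0,0,0,0,0,0,0],[0,0,0,0,0,0,0],[0,0,0,0,0,0,0]]}'
```

```text
clock: 8.9
tool_pos: [0.5112, -0.0478, 0.0659]
eef_rot: [0.727, 0.687, -0.001, -0.001]
contact_force: [-0.4, 0.3, 0.0]
opening: 0.998
finger_force: 0.0
clock: 9.5
tool_pos: [0.5124, -0.0479, 0.0672]
eef_rot: [0.727, 0.687, 0.0, 0.0]
contact_force: [-0.4, 1.0, 3.9]
opening: 0.611
finger_force: 30.0
```

```bash
python3 -m handwheel '{"ticks":[[0,0,0,-0.005,0,0,0],[0,0,0,-0.02,0,0,0],[0,0,0,-0.04,0,0,0],[0,0,0,-0.05,0,0,0],[0,0,0,-0.05,0,0,0],[0,0,0,-0.05,0,0,0],[0,0,0,-0.05,0,0,0]]}'
cat > weigh.py <<'E'
from h import *
F=[]
for i in range(12):
    snapshot('wrist');s=get_state();F.append(np.r_[s['contact_force'],s['moment']])
F=np.array(F);print('clock',s['clock'],'F',F.mean(0).round(3),'sd',F.std(0).round(2),s['tool_pos'],s['opening'])
E
python3 weigh.py; python3 tins.py
```

```text
clock: 10.2
tool_pos: [0.5115, -0.0478, 0.116]
eef_rot: [0.727, 0.687, -0.0, -0.001]
contact_force: [-0.1, -0.6, -1.3]
opening: 0.617
finger_force: 30.0
clock 10.8 F [ 0.056 -0.113 -1.897 -0.057  0.061 -0.007] sd [0.55 0.39 0.44 0.03 0.02 0.03] [ 0.5120528  -0.04784376  0.11671716] 0.615081051760642
10.8 [ 0.5120528  -0.04784376  0.11671716] [ 0.73122276 -0.06518747 -1.86526261]
wrist [321. 101.] 11759 [0.517  0.0335 0.122 ] [0.05  0.05  0.004]
wrist [321. 216.] 903 [ 0.5133 -0.0252  0.121 ] [0.045 0.013 0.017]
wrist [260. 245.] 287 [ 0.4795 -0.0362  0.1233] [0.013 0.004 0.013]
wrist [383. 245.] 291 [ 0.5465 -0.0398  0.1234] [0.013 0.003 0.013]
top [284. 201.] 311 [0.5192 0.1105 0.1213] [0.051 0.049 0.009]
top [307. 200.] 110 [0.5198 0.0395 0.1208] [0.043 0.036 0.009]
```

```bash
cat > lid.py <<'E'
from h import *
im,w=cloud('wrist');p=w[np.linalg.norm(w[...,:2]-get_state()['tool_pos'][:2],axis=-1)<.026]
print('lid z under gripper',np.nanpercentile(p[:,2],[10,50,90]).round(4),len(p))
E
python3 lid.py
python3 -m handwheel '{"ticks":[[0,0,0,0.015,0,0,0],[0,0,0,0.03,0,0,0],[0,0,0,0.042,0,0,0],[0,0,0,0.047,0,0,0],[0,0,0,0.05,0,0,0],[0,0,0,0.05,0,0,0],[0,0,0,0.05,0,0,0]]}'
python3 -m handwheel '{"ticks":[[1,0,0,0,0,0,0],[1,0,0,0,0,0,0],[1,0,0,0,0,0,0],[1,0,0,0,0,0,0],[1,0,0,-0.03,0,0,0],[1,0,0,-0.08,0,0,0],[1,0,0,-0.12,0,0,0],[1,0,0,-0.146,0,0,0],[1,0,0,-0.146,0,0,0],[1,0,0,-0.146,0,0,0]]}'
python3 tins.py; python3 weigh.py
```

```text
lid z under gripper [0.1709 0.1725 0.2176] 12828
clock: 11.65
tool_pos: [0.5121, -0.0479, 0.0672]
eef_rot: [0.727, 0.687, 0.0, 0.0]
contact_force: [-1.0, 1.0, 2.2]
opening: 0.615
finger_force: 30.0
clock: 12.65
tool_pos: [0.512, -0.0478, 0.2128]
eef_rot: [0.727, 0.687, 0.0, 0.0]
contact_force: [0.3, 0.7, -0.1]
opening: 0.999
finger_force: 0.0
12.65 [ 0.51200049 -0.04776123  0.2127716 ] [ 0.27244939  0.69313641 -0.09834958]
wrist [322.  14.] 2036 [0.521  0.0955 0.119 ] [0.048 0.02  0.01 ]
wrist [321. 106.] 4134 [0.5171 0.033  0.122 ] [0.05  0.05  0.004]
wrist [321. 200.] 3154 [ 0.5127 -0.045   0.1207] [0.05  0.051 0.006]
wrist [323. 264.] 415 [ 0.5106 -0.1107  0.1157] [0.017 0.022 0.006]
top [284. 201.] 313 [0.5192 0.1105 0.1211] [0.051 0.049 0.01 ]
top [310. 203.] 272 [0.514  0.0342 0.1217] [0.051 0.044 0.008]
clock 13.35 F [ 0.038  0.072  0.083 -0.071  0.072 -0.001] sd [0.48 0.32 0.41 0.03 0.04 0.03] [ 0.5120361  -0.04786134  0.2126765 ] 1.0018769516484416
```

Tin 1 came out at about 2.0 N, and it is back upright in its nest. Now tin 2.

```bash
python3 -m handwheel '{"ticks":[[1,0.04,0,0,0,0,0],[1,0.08,0,0,0,0,0],[1,0.08,0,0.04,0,0,0],[1,0.08,0,0.08,0,0,0],[1,0.08,0,0.12,0,0,0],[1,0.08,0,0.14,0,0,0],[1,0.08,0,0.146,0,0,0],[1,0.08,0,0.146,0,0,0],[1,0.08,0,0.146,0,0,0]]}' 30
python3 -m handwheel '{"ticks":[[0,0,0,0,0,0,0],[0,0,0,0,0,0,0],[0,0,0,0,0,0,0],[0,0,0,0,0,0,0],[0,0,0,0,0,0,0],[0,0,0,0,0,0,0]]}'
python3 -m handwheel '{"ticks":[[0,0,0,-0.005,0,0,0],[0,0,0,-0.02,0,0,0],[0,0,0,-0.04,0,0,0],[0,0,0,-0.05,0,0,0],[0,0,0,-0.05,0,0,0],[0,0,0,-0.05,0,0,0],[0,0,0,-0.05,0,0,0]]}'
python3 weigh.py; python3 lid.py
```

```text
clock: 14.25
tool_pos: [0.5174, 0.032, 0.0677]
eef_rot: [0.727, 0.687, 0.001, 0.001]
contact_force: [-0.2, -0.3, 0.2]
opening: 1.0
finger_force: 0.0
clock: 14.85
tool_pos: [0.5167, 0.0321, 0.067]
eef_rot: [0.727, 0.687, 0.0, 0.0]
contact_force: [-1.2, 0.8, 4.0]
opening: 0.611
finger_force: 30.0
clock: 15.55
tool_pos: [0.5159, 0.032, 0.1159]
eef_rot: [0.727, 0.687, -0.001, -0.001]
contact_force: [-0.4, 0.8, -4.3]
opening: 0.618
finger_force: 30.0
clock 16.15 F [-0.019 -0.087 -4.606 -0.066  0.072  0.006] sd [0.53 0.39 0.28 0.02 0.03 0.03] [0.51660899 0.03202622 0.11671435] 0.6133263992908098
lid z under gripper [0.171  0.1726 0.2175] 12945
```

```bash
python3 -m handwheel '{"ticks":[[0,0,0,0.015,0,0,0],[0,0,0,0.03,0,0,0],[0,0,0,0.042,0,0,0],[0,0,0,0.047,0,0,0],[0,0,0,0.05,0,0,0],[0,0,0,0.05,0,0,0],[0,0,0,0.05,0,0,0]]}'
python3 -m handwheel '{"ticks":[[1,0,0,0,0,0,0],[1,0,0,0,0,0,0],[1,0,0,0,0,0,0],[1,0,0,0,0,0,0],[1,0,0,-0.03,0,0,0],[1,0,0,-0.08,0,0,0],[1,0,0,-0.12,0,0,0],[1,0,0,-0.146,0,0,0],[1,0,0,-0.146,0,0,0],[1,0,0,-0.146,0,0,0]]}'
python3 tins.py
```

```text
clock: 16.9
tool_pos: [0.517, 0.032, 0.0671]
eef_rot: [0.727, 0.687, 0.0, 0.0]
contact_force: [0.4, -0.4, -4.6]
opening: 0.616
finger_force: 30.0
clock: 17.9
tool_pos: [0.5165, 0.0321, 0.2129]
eef_rot: [0.727, 0.687, 0.0, 0.0]
contact_force: [0.1, -0.1, -0.3]
opening: 1.002
finger_force: 0.0
17.9 [0.51653761 0.03213732 0.21287495] [ 0.07146254 -0.07565439 -0.33829495]
wrist [322. 106.] 4143 [0.522  0.1131 0.1221] [0.05  0.05  0.004]
wrist [322. 201.] 3145 [0.5175 0.0342 0.1208] [0.05  0.051 0.006]
wrist [321. 277.] 2386 [ 0.5128 -0.0414  0.1187] [0.051 0.046 0.01 ]
top [339. 206.] 309 [ 0.5094 -0.0481  0.1218] [0.051 0.051 0.007]
top [362. 207.] 49 [ 0.507  -0.1138  0.1165] [0.015 0.023 0.007]
```

Tin 2 came out at about 4.6 N and is back in its nest. Now tin 3.

```bash
python3 -m handwheel '{"ticks":[[1,0.04,0.001,0,0,0,0],[1,0.08,0.001,0,0,0,0],[1,0.08,0.001,0.04,0,0,0],[1,0.08,0.001,0.08,0,0,0],[1,0.08,0.001,0.12,0,0,0],[1,0.08,0.001,0.14,0,0,0],[1,0.08,0.001,0.146,0,0,0],[1,0.08,0.001,0.146,0,0,0],[1,0.08,0.001,0.146,0,0,0]]}' 30
python3 -m handwheel '{"ticks":[[0,0,0,0,0,0,0],[0,0,0,0,0,0,0],[0,0,0,0,0,0,0],[0,0,0,0,0,0,0],[0,0,0,0,0,0,0],[0,0,0,0,0,0,0]]}'
python3 -m handwheel '{"ticks":[[0,0,0,-0.005,0,0,0],[0,0,0,-0.02,0,0,0],[0,0,0,-0.04,0,0,0],[0,0,0,-0.05,0,0,0],[0,0,0,-0.05,0,0,0],[0,0,0,-0.05,0,0,0],[0,0,0,-0.05,0,0,0]]}'
python3 weigh.py; python3 lid.py
```

```text
clock: 18.9
tool_pos: [0.5226, 0.1118, 0.0672]
eef_rot: [0.727, 0.687, 0.0, 0.0]
contact_force: [0.3, 0.6, 0.4]
opening: 1.003
finger_force: 0.0
clock: 19.5
tool_pos: [0.5221, 0.1119, 0.0671]
eef_rot: [0.727, 0.687, 0.0, -0.0]
contact_force: [-1.1, -0.0, 3.6]
opening: 0.615
finger_force: 30.0
clock: 20.2
tool_pos: [0.5215, 0.1118, 0.1159]
eef_rot: [0.727, 0.687, -0.001, -0.0]
contact_force: [0.6, 0.1, -2.4]
opening: 0.613
finger_force: 30.0
clock 20.8 F [-0.034  0.267 -2.331 -0.063  0.064  0.022] sd [0.43 0.62 0.49 0.03 0.03 0.02] [0.52217456 0.11181291 0.11671786] 0.6129232822428098
lid z under gripper [0.1709 0.1726 0.2175] 12908
```

Tin 3 is about 2.3 N, so tin 2 is clearly the heaviest. I set tin 3 back and go back for tin 2.

```bash
python3 -m handwheel '{"ticks":[[0,0,0,0.015,0,0,0],[0,0,0,0.03,0,0,0],[0,0,0,0.042,0,0,0],[0,0,0,0.047,0,0,0],[0,0,0,0.05,0,0,0],[0,0,0,0.05,0,0,0],[0,0,0,0.05,0,0,0]]}'
python3 -m handwheel '{"ticks":[[1,0,0,0,0,0,0],[1,0,0,0,0,0,0],[1,0,0,0,0,0,0],[1,0,0,0,0,0,0],[1,0,0,-0.03,0,0,0],[1,0,0,-0.08,0,0,0],[1,0,0,-0.12,0,0,0],[1,0,0,-0.146,0,0,0],[1,0,0,-0.146,0,0,0],[1,0,0,-0.146,0,0,0]]}'
python3 tins.py
python3 -m handwheel '{"ticks":[[1,-0.04,-0.001,0,0,0,0],[1,-0.08,-0.001,0,0,0,0],[1,-0.08,-0.001,0.04,0,0,0],[1,-0.08,-0.001,0.08,0,0,0],[1,-0.08,-0.001,0.12,0,0,0],[1,-0.08,-0.001,0.14,0,0,0],[1,-0.08,-0.001,0.146,0,0,0],[1,-0.08,-0.001,0.146,0,0,0],[1,-0.08,-0.001,0.146,0,0,0]]}' 30
python3 -m handwheel '{"ticks":[[0,0,0,0,0,0,0],[0,0,0,0,0,0,0],[0,0,0,0,0,0,0],[0,0,0,0,0,0,0],[0,0,0,0,0,0,0],[0,0,0,0,0,0,0]]}'
```

```text
clock: 21.55
tool_pos: [0.5226, 0.1119, 0.0671]
eef_rot: [0.727, 0.687, 0.0, 0.0]
contact_force: [-1.7, 0.0, -1.2]
opening: 0.613
finger_force: 30.0
clock: 22.55
tool_pos: [0.522, 0.1119, 0.2128]
eef_rot: [0.727, 0.687, 0.0, 0.0]
contact_force: [-0.7, 0.4, -0.7]
opening: 1.003
finger_force: 0.0
22.55 [0.52202378 0.11193172 0.21280807] [-0.66385209  0.36621812 -0.745009  ]
wrist [322. 201.] 3144 [0.5232 0.1142 0.121 ] [0.05  0.051 0.006]
wrist [321. 277.] 2362 [0.5177 0.0381 0.1188] [0.051 0.045 0.01 ]
wrist [320. 346.] 1676 [ 0.5128 -0.0438  0.1208] [0.052 0.041 0.006]
top [289. 201.] 109 [0.5198 0.093  0.1206] [0.046 0.019 0.01 ]
top [312. 203.] 310 [0.5144 0.0303 0.1218] [0.049 0.049 0.008]
top [339. 206.] 310 [ 0.5095 -0.0481  0.1216] [0.051 0.051 0.008]
top [362. 207.] 51 [ 0.507  -0.114   0.1167] [0.015 0.023 0.008]
clock: 23.55
tool_pos: [0.5169, 0.032, 0.0672]
eef_rot: [0.727, 0.687, 0.0, 0.0]
contact_force: [0.0, 0.6, 0.3]
opening: 1.0
finger_force: 0.0
clock: 24.15
tool_pos: [0.517, 0.0321, 0.0671]
eef_rot: [0.727, 0.687, 0.0, 0.0]
contact_force: [0.2, 0.2, 4.8]
opening: 0.616
finger_force: 30.0
```

```bash
python3 -m handwheel '{"ticks":[[0,0,0,-0.005,0,0,0],[0,0,0,-0.02,0,0,0],[0,0,0,-0.05,0,0,0],[0,0,0,-0.08,0,0,0],[0,0,0,-0.1,0,0,0],[0,0,0,-0.1,0,0,0],[0,0,0,-0.1,0,0,0],[0,0,0,-0.1,0,0,0],[0,0,0,-0.1,0,0,0]]}'
python3 weigh.py; python3 lid.py; python3 tins.py
python3 -c "
from h import *
a,_=snapshot('scene');cv2.imwrite('pics/end.png',cv2.resize(a[100:330,200:470],(704,600))[...,::-1])"
```

```text
clock: 25.05
tool_pos: [0.5156, 0.032, 0.1654]
eef_rot: [0.727, 0.687, -0.001, -0.001]
contact_force: [0.0, -0.4, -5.4]
opening: 0.617
finger_force: 30.0
clock 25.65 F [ 5.30e-02 -8.30e-02 -4.84e+00 -7.10e-02  4.60e-02 -1.00e-03] sd [0.58 0.51 0.43 0.02 0.03 0.03] [0.5166347  0.03203472 0.16675547] 0.6180490166206144
lid z under gripper [0.2204 0.2225 0.2675] 13375
25.7 [0.51661245 0.03201185 0.1667572 ] [-0.09485203 -0.26273225 -4.99336257]
wrist [324. 104.] 6368 [0.5231 0.1131 0.1221] [0.05  0.05  0.004]
top [339. 206.] 308 [ 0.5094 -0.0481  0.1221] [0.051 0.051 0.008]
top [362. 207.] 48 [ 0.507  -0.114   0.1156] [0.015 0.023 0.006]
```

View pics/end.png

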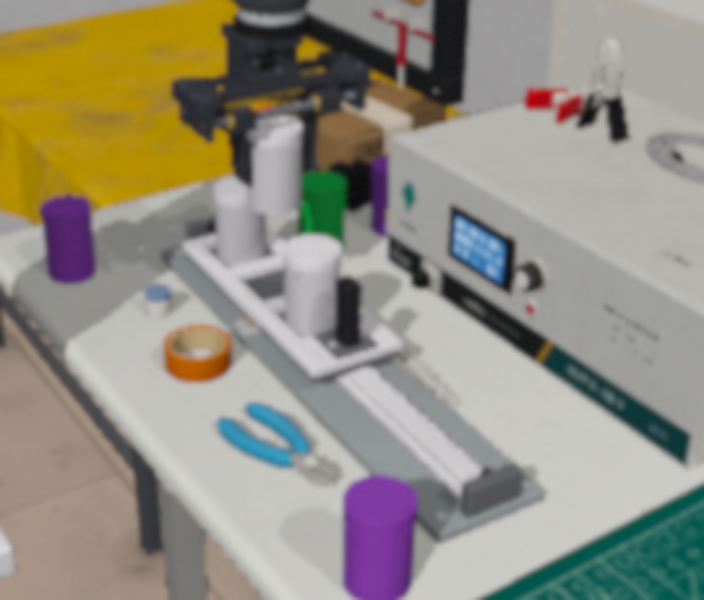

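The picture shows tin 2 at (277,165), held upright above its empty nest. Tin 3 at (238,222) and tin 1 at (312,285) are in their nests, the carrier is at the stop, and everything else stands where it was. I hand in.

```bash
python3 -c "
from plant import *
print(finish_job())"
```

```text
the job is handed in; nothing more can be done
None
```

I handed the job in at about 26 s: the carrier is at the stop, and tin 2, the heaviest (about 4.7 N against 2.0 N for tin 1 and 2.3 N for tin 3), is held upright 10 cm above its nest, with tins 1 and 3 back in theirs.

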